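# Pack the glue stick and hang up the plywood tote

## Task

Tidy the craft table: with the plywood tote still standing on the table, put the glue stick into one of its two pockets and let go of it. Then hang the tote on the steel hook of the stand by the middle of its dowel handle, so that it hangs freely and level with the glue stick still in it. Leave the tape roll, the battery holder and the plywood parts where they are.

Things in the scene. Friction and masses are not known exactly. Their poses are not given: they have to be found in the camera images.
- tote: Open plywood tote, 0.2-0.35 kg, outside 100 (its x) by 120 (its y) by 55 mm high, walls and floor 5 mm. A 55 mm high middle wall along y makes two pockets, 42 (x) by 110 mm (y) inside, centred at x = +-24 mm. Two uprights 22 mm wide (x), 5 mm thick, at y = +-57.5 mm rise to 144 mm and carry a dowel handle. Origin: centre of the underside, z up. Same after a half turn about z.
- tote_handle (a point): Middle of the tote's round dowel handle, on its axis: 138 mm above the tote's underside. The dowel is 10 mm thick, runs along the tote's y and is free for 110 mm between the uprights. Axes as the tote's.
- glue_stick: Glue stick standing upright: white cylinder with black cap, 20 mm thick and 90 mm tall, about 35 g. Origin: centre of the underside; z up along it.
- glue_stick_middle (a point): Centre of the glue stick, 45 mm above its underside.
- stand: Fixed hook stand: upright plywood panel 200 (its y) by 360 mm high, 12 mm thick, on a foot reaching 150 mm back (+x). Origin: at the table, middle of the panel's front face; x points into the panel, z up. The panel rises 135 mm above its hook: a gripper pointing straight down strikes it when the handle is over the hook; lean the tool 25 to 45 deg, fingers towards the panel.
- hook_seat (a point): Where the axis of the hung handle lies (along the stand's y): x = -65 mm, y = 0, z = 220 mm of the stand; axes as the stand's. The hook is an 8 mm steel rod: its axis leaves the panel at z = 225 mm, slopes down to z = 210 mm at x = -65 mm and rises to its tip at x = -90 mm, z = 225 mm.
- hook_tip (a point): Top of the hook's tip: x = -90 mm, y = 0, z = 229 mm of the stand; the handle's underside must pass over it.
- tape_roll: Bystander: brown cardboard tape roll lying flat, 66 mm across, hole 50 mm, 19 mm high. Origin: centre of the underside.
- battery_holder: Bystander: black battery holder with two cells, 62 x 32 x 17 mm. Origin: centre of the underside.
- plywood_parts: Bystander: two stacked flat plywood parts, 90 x 120 mm, 12 mm high. Origin: centre of the underside.
Mind the look-alikes: they are no part of the job. Of the things that look like the glue_stick, take the one that is farthest to the robot's left at the start. Several things look just like the tote: the one meant starts farthest from the robot's base.

How it is judged:
By the outcome, as a careful person would: the job done as asked, in the order asked, and still so for the second after the job is handed in, with the robot touching nothing.
It also fails if it takes over 56 s, if anything falls off the work surface, if the arm or the gripper's body presses on something with over 40 N, if the wrist force passes 120 N, or if a joint passes its speed limit or range.

## Robot

A 6-joint arm with a two-finger parallel gripper is mounted at the origin on the work surface. World frame = base frame: x ahead of the robot, y to its left, z up, the work surface at z = 0. Lengths are in mm, angles in degrees, forces in N, time in s.
With the tool pointing down it reaches from about 300 to 825 mm from the base axis. Payload 5.4 kg.
Tool frame: the origin (TCP) lies on the centre line of the jaws, within the pads' length; the fingertips stand 11 mm ahead of it and the grasp point (between the pads) lies 8 mm behind it; z points along the fingers, y is the line along which they close (so a half turn about z gives the same grasp; the last joint's range is limited). The gripper opens to 92 mm and grips with 3 to 60 N. Pads are 20 mm wide; open, the fingers measure 128 mm over their backs; the gripper's body (75 mm by 189 mm) begins 69 mm behind the grasp point.
Start: joints at [52.821, 9.076, 91.501, -0, 79.423, -12.038], TCP at [244.298, 520.504, 225.601] pointing down, gripper open.
Joint ranges: [-166.64, 166.64], [-54.1, 131.32], [10.49, 154.53], [-73.88, 253.88], [9.74, 151.15], [-171.62, 171.62]. Speed limits (degrees/s): [147.25, 147.25, 180, 180, 180, 180].

## Interface

Orientations are given as [roll, pitch, yaw] about the fixed x, y, z axes, in that order (R = Rz(yaw) Ry(pitch) Rx(roll)).
In Python, from cell import robot, imaging, hand_in gives the robot as it stands.
- The arm moves only by the tool send_rows, never from a script. Its argument "moves" is a list of rows, each a list of 5 numbers: the opening, from 0 (shut) to 1 (fully open), then the shift along the tool's x, y, z as a fraction of full scale, then the turn about the tool's z as a fraction of full scale. A call has 1 to 20 rows; each row is the pose to reach, as a shift and turn from the pose commanded when the call began, along the tool's axes at that moment; what a row does not reach only later rows make up. Full scale, the value 1, is 0.12 m for a shift and 2 rad for a turn. A row lasts 1/10 s, in which the tool goes at most 50 mm and 8.59 degrees, less where a joint would pass 70% of its speed; a pose out of reach is approached as far as the arm can. A call with a number of a shift or a turn outside -1 to 1 is refused whole. A call with a gripper value outside its range is refused whole. The fingers move at their own pace and stop on an object; the grip force is fixed at half the most. Time passes only in rows, so rows that repeat a pose let the fingers close. It gives the time, the measured TCP pose, the force, the opening and the grip force at its end, in the units of the state.
- robot.read_state(): the state, without advancing time (a new reading comes with each control period).
- imaging.grab_frame(name): name is "scene" or "side" or "wrist"; returns a dict with "frame" (420x560x3 uint8, red, green, blue), "range_z" (420x560 float32, mm along the optical axis (not along the pixel's ray), 0 where there is no reading), "vertical_fov" (degrees; the focal length in pixels is half the picture's height over the tangent of half this angle, whatever the lens; pixels are square), "cx", "cy" (the principal point, pixels), "R" (3x3) and "t" (3): a world point X has camera coordinates R X + t. Camera axes: x right, y down, z forward; pixel columns grow to the right and rows downward; lengths in mm; the calibration is good to about 2 mm. A picture is of the moment at which its call begins.
- hand_in(): hands the job in; it is judged then, once.
The state is a dict: "t": time; "q": joint angles; "qd": joint speeds; "tau": joint torques, N m; "eef_pos": TCP position; "orientation": TCP orientation; "contact_force": force on the tool from outside, world axes, zero at the start; "wrist_torque": the same for the moment, N m; "gripper_width": finger opening in mm; "grip_force": force on a finger pad.
Only numpy, scipy, OpenCV 4.12 (cv2) and the standard library are available. Lean on these libraries where they do the work, as an engineer would, in place of code of your own. Each camera call takes 0.05 s, during which the arm holds its last target. There are 200 camera calls.

## Working session

There is one attempt and no reset: what is moved stays moved. The work goes in short steps, Python scripts to look and compute and a tool call to move; the robot and the scene stay as the last step left them, time stands still between calls to the robot, and variables do not carry over. Pictures are saved under pics/ and viewed, at most 10 in all, crops included, and the job is handed in when it is done.

Besides the shell and the picture viewer there is one more tool, called after ">>>" in YAML: its name, and indented under it one key for each argument. send_rows: Moves the arm, as the interface text tells. Shift numbers are shares of 0.12 m and turn numbers shares of 2 rad, none past 1 either way. Its arguments: {"type":"object","properties":{"moves":{"type":"array","items":{"type":"array","items":{"type":"number"}}}},"required":["moves"]}

```bash
ls; mkdir -p pics
cat > h.py <<'E'
import numpy as np, cv2
from cell import robot, imaging
def grab(n):
    f=imaging.grab_frame(n); f['f']=210/np.tan(np.radians(f['vertical_fov']/2)); return f
def cloud(f):
    v,u=np.mgrid[:420,:560]; z=f['range_z']
    c=np.stack([(u-f['cx'])/f['f']*z,(v-f['cy'])/f['f']*z,z],-1)
    P=(c-f['t'])@f['R']; P[z==0]=np.nan; return P
def proj(f,X):
    c=f['R']@np.array(X,float)+f['t']; return c[0]/c[2]*f['f']+f['cx'],c[1]/c[2]*f['f']+f['cy']
E
python3 - <<'E'
from h import *
for n in('scene','side'):
    f=grab(n); np.save(n+'.npy',f,allow_pickle=True)
    print(n,f['vertical_fov'],f['cx'],f['cy'],np.round(-f['R'].T@f['t']),np.round(f['R'],2).tolist(),(f['range_z']>0).mean())
    cv2.imwrite(f'pics/{n}0.png',f['frame'][...,::-1])
print(robot.read_state())
E
```

```text
pics
scene 44.01383750479729 269.5450218324225 221.5723552128423 [1147.  638. 1184.] [[-0.76, 0.64, 0.02], [0.48, 0.59, -0.65], [-0.43, -0.49, -0.76]] 0.9944600340136054
side 45.85568692863542 276.5256184984906 203.14020595097136 [ 156.  732. 1153.] [[-0.87, -0.5, 0.0], [-0.38, 0.65, -0.66], [0.32, -0.57, -0.75]] 0.9958503401360544
{'t': 0.1, 'q': array([ 5.28225695e+01,  9.10865418e+00,  9.15631647e+01, -1.01172639e-04,
        7.94232458e+01, -1.20384762e+01]), 'qd': array([ 0.06444996, -0.13219533, -0.17656871,  0.0548508 ,  0.01852745,
        0.06009621]), 'tau': array([-3.99975388e-04, -3.86506605e+01, -3.22959960e+01,  7.03855581e-02,
        3.39292665e-02, -5.43252781e-05]), 'eef_pos': array([243.96316655, 520.08795446, 224.73681776]), 'orientation': array([-1.79907005e+02, -1.97302469e-02,  1.54861048e+02]), 'contact_force': array([ 0.34812085,  0.59314747, -0.11600931]), 'wrist_torque': array([-0.00888415, -0.00447994,  0.01581652]), 'grip_force': 0.0, 'gripper_width': 91.79099130084685}
```

View pics/scene0.png

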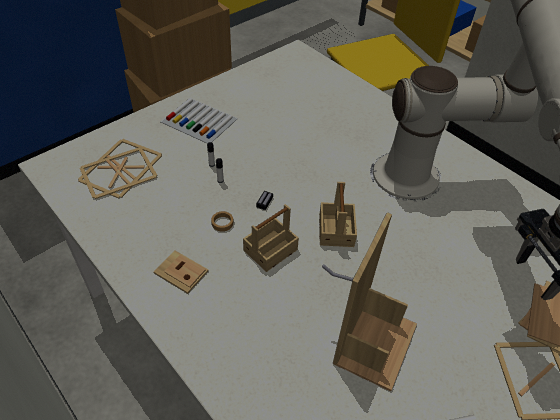

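View pics/side0.png

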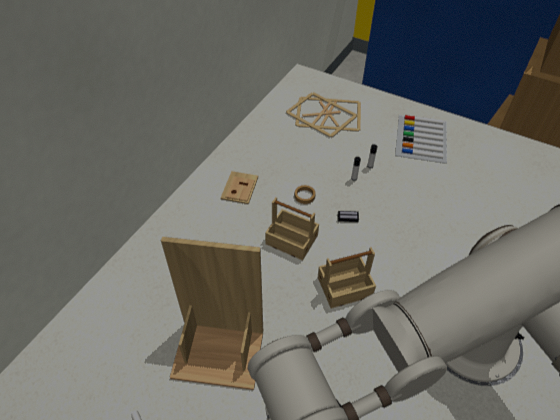

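The scene view shows two glue sticks at (211,153) and (220,170), and two totes at (271,240) and (338,218). The stand is at (370,310) with its hook at (335,272), the tape roll at (222,221) and the battery holder at (264,199). Next I measure all of these from depth.

```bash
cat > m.py <<'E'
from h import *
C={}
for n in('scene','side'):
    f=np.load(n+'.npy',allow_pickle=True).item(); C[n]=(f,cloud(f))
def st(n,m,lab):
    f,P=C[n]; q=P[m]; v,u=np.where(m)
    print(n,lab,len(q),'px',u.mean().round(),v.mean().round(),'med',np.nanmedian(q,0).round(1),'lo',np.nanpercentile(q,2,0).round(),'hi',np.nanpercentile(q,98,0).round())
for n in C:
    f,P=C[n]; z=np.nan_to_num(P[...,2]); 
    print(n,'table z',np.median(z[(z>-15)&(z<15)]))
    m=(z>8)&(z<400)&(np.abs(P[...,0]-500)<450)&(np.abs(P[...,1])<800)
    k,l,s,c=cv2.connectedComponentsWithStats(m.astype(np.uint8),connectivity=4)
    for i in range(1,k):
        if 25<s[i,4]<30000: st(n,l==i,i)
    # tote handles / uprights tops: z 125..150
    m=(z>130)&(z<150)&m
    k,l,s,c=cv2.connectedComponentsWithStats(m.astype(np.uint8),connectivity=8)
    for i in range(1,k):
        if 15<s[i,4]<2000:
            q=P[l==i][:,:2]; r=cv2.minAreaRect(q.astype(np.float32)); st(n,l==i,'H'); print('   ',np.round(r[0],1),np.round(r[1],1),round(r[2],1))
E
python3 m.py
python3 - <<'E'
from h import *
f=np.load('scene.npy',allow_pickle=True).item()['frame'][...,::-1]
a=cv2.resize(f[130:290,180:380],None,fx=4,fy=4,interpolation=cv2.INTER_CUBIC)[:600]
cv2.imwrite('pics/crop0.png',a)
E
```

```text
scene table z -0.45554433623575596
scene 2 3615 px 406.0 134.0 med [ 65.9   4.3 214.5] lo [ 51. -68.  10.] hi [100.  54. 368.]
scene 7 131 px 179.0 109.0 med [ 394.7 -741.4   15.5] lo [ 324. -769.    8.] hi [ 453. -721.   22.]
scene 8 134 px 185.0 111.0 med [ 381.6 -714.5   15.8] lo [ 320. -737.    9.] hi [ 444. -693.   24.]
scene 9 130 px 192.0 114.0 med [ 374.7 -685.5   15.8] lo [ 304. -709.    8.] hi [ 435. -663.   24.]
scene 10 135 px 199.0 117.0 med [ 363.  -657.    15.6] lo [ 296. -680.    8.] hi [ 425. -632.   23.]
scene 13 141 px 205.0 120.0 med [ 359.7 -628.    15.2] lo [ 288. -653.    9.] hi [ 416. -606.   21.]
scene 17 135 px 212.0 123.0 med [ 347.9 -599.    15.8] lo [ 283. -624.    9.] hi [ 407. -579.   23.]
scene 20 141 px 219.0 126.0 med [ 339.6 -569.6   15.6] lo [ 270. -596.    9.] hi [ 399. -549.   22.]
scene 38 138 px 210.0 153.0 med [ 469.  -435.4   55.8] lo [ 456. -451.   10.] hi [ 475. -428.   92.]
scene 85 140 px 219.0 169.0 med [ 492.4 -357.7   57.3] lo [ 479. -370.   13.] hi [ 498. -350.   93.]
scene 189 1325 px 338.0 219.0 med [355.6  35.8  48.7] lo [277. -46.
[... 2208 characters left out ...]
3] lo [ 52. -60. 301.] hi [101.   3. 369.]
side 200 11880 px 216.0 309.0 med [546.  306.8 120.7] lo [452. 255.   9.] hi [642. 428. 360.]
side 205 1906 px 348.0 278.0 med [339.3  28.5  43.1] lo [275. -44.  10.] hi [411.  96. 144.]
side 238 64 px 135.0 415.0 med [606.9 563.4  13.7] lo [594. 555.   9.] hi [618. 571.  19.]
side H 193 px 293.0 209.0 med [541.4 -42.3 141.3] lo [483. -53. 133.] hi [602. -34. 147.]
    [543.5 -43.4] [122.2  24.4] 0.4
side H 239 px 350.0 257.0 med [344.   25.3 141.5] lo [298. -23. 132.] hi [390.  73. 146.]
    [343.8  23.8] [121.5  25.4] 46.1
side H 383 px 219.0 303.0 med [554.4 291.1 139.9] lo [467. 255. 130.] hi [644. 327. 150.]
    [555.5 291. ] [198.9  12.3] 24.3
```

View pics/crop0.png

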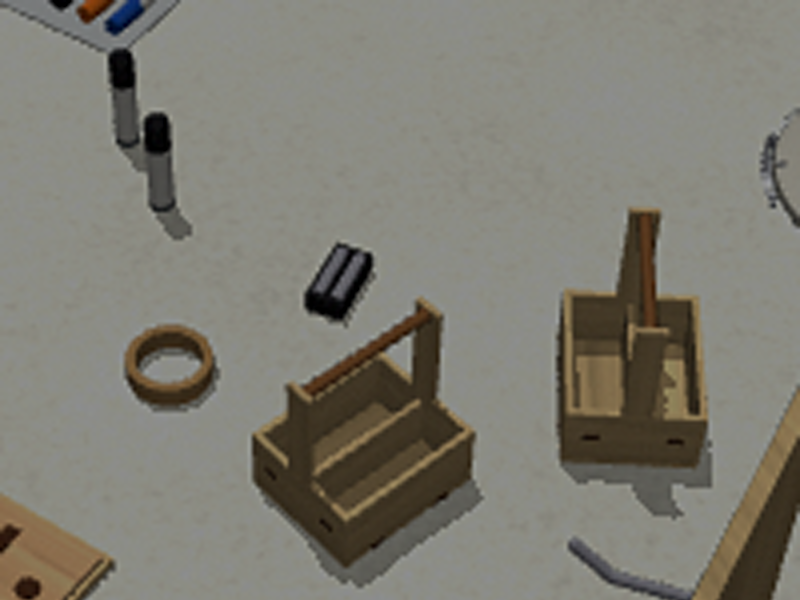

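There are two glue sticks: scene (210,153) at y≈-436 and (220,169) at y≈-358. The one at **(220,169)** is farther to the robot's left, so I take it. There are also two totes: (338,219) at about 345 mm from the base and (271,239) at about 545 mm. The one at **(271,239)** is farther away, so that is the tote meant. The crop confirms both: the stick is the nearer, lower one, and the tote is the one with its handle running along world x.

The interface cannot lean the tool, so I check the gripper's shape to plan another grip.

```bash
cat > m2.py <<'E'
from h import *
from h import grab
yaw=np.radians(154.86); T=np.array([244,520.3,225])
tx=np.array([np.cos(yaw),np.sin(yaw),0]); ty=np.array([np.sin(yaw),-np.cos(yaw),0])
for n in('scene','side'):
    f=np.load(n+'.npy',allow_pickle=True).item(); P=cloud(f); Q=P.reshape(-1,3); Q=Q[~np.isnan(Q[:,0])]
    D=Q-T; near=np.linalg.norm(D[:,:2],axis=1)<150
    print(n)
    for a,b in((-15,10),(10,40),(40,65),(70,85),(85,110),(110,150),(150,200)):
        m=near&(D[:,2]>a)&(D[:,2]<b)
        if m.sum()>10:
            X=D[m]@tx;Y=D[m]@ty; print(a,b,m.sum(),'x',np.percentile(X,[1,99]).round(),'y',np.percentile(Y,[1,99]).round())
    # stand panel: top edge and faces
    m=(np.hypot(Q[:,0]-555,Q[:,1]-290)<140)
    for a,b in((60,130),(150,200),(240,340),(354,366)):
        q=Q[m&(Q[:,2]>a)&(Q[:,2]<b)]; 
        n0=np.array([-np.sin(np.radians(24.3)),np.cos(np.radians(24.3))])
        d=(q[:,:2]-[555.5,291])@n0; q=q[np.abs(d)<14]
        if len(q)<20: continue
        r=cv2.fitLine(q[:,:2].astype(np.float32),cv2.DIST_HUBER,0,.01,.01).ravel(); rc=cv2.minAreaRect(q[:,:2].astype(np.float32))
        print('panel',a,b,len(q),'ang',np.degrees(np.arctan2(r[1],r[0])).round(2),r[2:].round(1),'rect',np.round(rc[0],1),np.round(rc[1],1),round(rc[2],1))
    # hook points
    u=np.array([np.cos(np.radians(24.3)),np.sin(np.radians(24.3))]); n0=np.array([-u[1],u[0]])
    d=(Q[:,:2]-[555.5,291])@n0; s=(Q[:,:2]-[555.5,291])@u
    m=(np.abs(s)<40)&(d<-18)&(d>-120)&(Q[:,2]>195)&(Q[:,2]<240)
    for a,b in((-110,-94),(-94,-85),(-85,-70),(-70,-50),(-50,-20)):
        k=m&(d>a)&(d<b)
        if k.sum(): print('hook',a,b,k.sum(),np.median(Q[k],0).round(1),'s',np.median(s[k]).round(1),'dmin',d[k].min().round(1))
    # tote details
    h=(np.abs(Q[:,0]-543)<70)&(np.abs(Q[:,1]+45)<40)
    q=Q[h&(Q[:,2]>132)&(Q[:,2]<146)&(np.abs(Q[:,0]-543)<48)]
    r=cv2.fitLine(q[:,:2].astype(np.float32),cv2.DIST_HUBER,0,.01,.01).ravel()
    print('handle',len(q),np.degrees(np.arctan2(r[1],r[0])).round(2),r[2:].round(1),'ztop',np.percentile(q[:,2],95).round(1))
    q=Q[(np.abs(Q[:,0]-543)<75)&(np.abs(Q[:,1]+45)<65)&(Q[:,2]>48)&(Q[:,2]<58)]
    rc=cv2.minAreaRect(q[:,:2].astype(np.float32)); print('rim',np.round(rc[0],1),np.round(rc[1],1),round(rc[2],1))
    # sticks: circle fit to side surface
    from scipy.optimize import least_squares
    for c in((487,-359),):
        q=Q[(np.hypot(Q[:,0]-c[0],Q[:,1]-c[1])<20)&(Q[:,2]>15)&(Q[:,2]<82)]
        s_=least_squares(lambda p:np.hypot(q[:,0]-p[0],q[:,1]-p[1])-10,c,loss='soft_l1'); print('stick',len(q),s_.x.round(1))
E
python3 m2.py
python3 - <<'E'
from h import *
f=grab('wrist'); cv2.imwrite('pics/w0.png',f['frame'][...,::-1]); np.save('w0.npy',f,allow_pickle=True); print(f['vertical_fov'],(-f['R'].T@f['t']).round(1))
E
```

```text
scene
-15 10 132 x [-14.   7.] y [-61.  59.]
10 40 205 x [-14.   9.] y [-62.  62.]
40 65 139 x [-15.   9.] y [-64.  63.]
70 85 64 x [-35.   4.] y [-85.  73.]
85 110 485 x [-36.  11.] y [-90.  68.]
110 150 814 x [-34.  26.] y [-94.  37.]
150 200 281 x [-41. -15.] y [-41.  15.]
panel 60 130 397 ang 21.71 [570.8 296.6] rect [554.7 297.9] [202.6  25.3] 19.9
panel 150 200 206 ang 22.11 [552.3 288. ] rect [558.7 290.6] [198.6   8.6] 19.7
panel 240 340 521 ang 22.12 [574.5 297.1] rect [556.7 289.8] [202.8   9.3] 19.8
panel 354 366 458 ang 22.58 [563.6 287. ] rect [559.4 284.9] [199.7  12.1] 22.4
hook -110 -94 22 [594.2 199.2 224.2] s -2.1 dmin -107.1
hook -94 -85 16 [592.2 209.9 218.1] s -0.8 dmin -93.0
hook -85 -70 24 [586.3 219.8 214.1] s -0.7 dmin -83.6
hook -70 -50 29 [579.3 235.7 216.2] s -0.3 dmin -69.7
hook -50 -20 29 [572.7 253.3 221.3] s 0.7 dmin -50.0
handle 119 2.03 [544.4 -45. ] ztop 144.4
rim [544.7 -45.8] [124.  104.5] 0.8
stick 102 [ 487.4 -363.7]
side
110 150 15 x [-12.   4.] y [-94. -90.]
panel 60 130 1147 ang 22.31 [553.8 291. ] rect [554.1 295.1] [199.7  19.1] 24.4
panel 150 200 976 ang 22.21 [555.  291.3] rect [555.8 292. ] [199.5   7. ] 22.1
panel 240 340 2529 ang 22.28 [554.5 291.2] rect [555.9 291.4] [200.   14.5] 25.0
panel 354 366 613 ang 22.27 [556.1 288.3] rect [557.3 286.3] [198.7  16.4] 22.4
handle 127 1.29 [543.9 -42.4] ztop 144.7
rim [543.9 -44.7] [122.3 106.4] 1.6
stick 92 [ 487.3 -361.8]
60.602369451042996 [177.3 549.8 384.2]
```

View pics/w0.png

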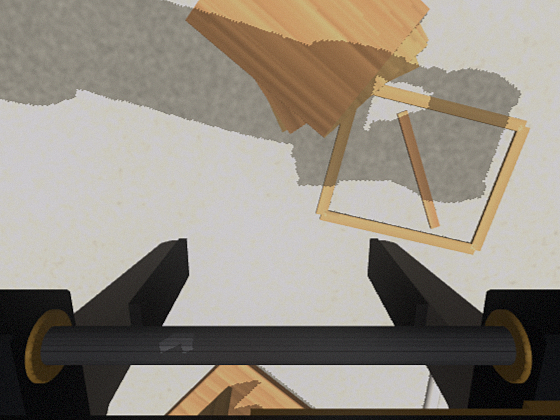

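The wrist view shows the two fingers at columns 190-370. The depth cloud confirms the body is about 189 mm along the closing line. Gripping the dowel in the usual way at the hook would therefore hit the panel by about 30 mm, and the tool cannot lean. Instead I will grip one upright through its 5 mm thickness, with the fingers on the side away from the panel. The tool's narrow side then faces the panel.

First I go to the stick at about (487,-361).

>>> send_rows:
  moves:
    - [0.6, -0.33, -0.33, 0, 0]
    - [0.6, -0.67, -0.67, 0, 0]
    - [0.6, -1, -1, 0, 0]
    - [0.6, -1, -1, 0, 0]

```text
t: 0.55
eef_pos: [302.6, 357.9, 225.1]
orientation: [-179.9, 0.0, 154.7]
contact_force: [0.3, 0.7, -0.5]
gripper_width: 61.8
grip_force: 0.0
```

>>> send_rows:
  moves:
    - [0.6, -0.33, -0.33, 0, 0]
    - [0.6, -0.67, -0.67, 0, 0]
    - [0.6, -1, -1, 0, 0]
    - [0.6, -1, -1, 0, 0]

```text
t: 0.95
eef_pos: [360.3, 198.2, 225.5]
orientation: [-180.0, 0.0, 154.7]
contact_force: [0.0, 0.1, 0.3]
gripper_width: 55.4
grip_force: 0.0
```

>>> send_rows:
  moves:
    - [0.6, -0.33, -0.33, 0, 0]
    - [0.6, -0.67, -0.67, 0, 0]
    - [0.6, -1, -1, 0, 0]
    - [0.6, -1, -1, 0, 0]

```text
t: 1.35
eef_pos: [417.9, 38.2, 225.6]
orientation: [-180.0, 0.0, 154.6]
contact_force: [0.4, 0.7, 0.2]
gripper_width: 54.8
grip_force: 0.0
```

>>> send_rows:
  moves:
    - [0.6, -0.33, -0.33, 0, 0]
    - [0.6, -0.67, -0.67, 0, 0]
    - [0.6, -1, -1, 0, 0]
    - [0.6, -1, -1, 0, 0]

```text
t: 1.75
eef_pos: [475.4, -121.6, 225.3]
orientation: [-180.0, 0.0, 154.7]
contact_force: [-0.1, 0.4, -0.0]
gripper_width: 55.2
grip_force: 0.0
```

>>> send_rows:
  moves:
    - [0.6, -0.33, -0.33, 0, 0]
    - [0.6, -0.67, -0.67, 0, 0]
    - [0.6, -1, -1, 0, 0]
    - [0.6, -1, -1, 0, 0]

```text
t: 2.15
eef_pos: [532.9, -280.7, 224.9]
orientation: [-180.0, -0.0, 154.7]
contact_force: [0.6, 0.9, -0.1]
gripper_width: 55.2
grip_force: 0.0
```

>>> send_rows:
  moves:
    - [0.6, 0.02, -0.3, 0, 0.07]
    - [0.6, 0.047, -0.6, 0, 0.14]
    - [0.6, 0.047, -0.788, 0, 0.21]
    - [0.6, 0.047, -0.788, 0, 0.28]
    - [0.6, 0.047, -0.788, 0, 0.35]
    - [0.6, 0.047, -0.788, 0, 0.42]
    - [0.6, 0.047, -0.788, 0, 0.49]
    - [0.6, 0.047, -0.788, 0, 0.566]
    - [0.6, 0.047, -0.788, 0, 0.566]
    - [0.6, 0.047, -0.788, 0, 0.566]

```text
t: 3.15
eef_pos: [487.3, -360.2, 225.4]
orientation: [-180.0, -0.0, 90.2]
contact_force: [0.5, 0.1, 0.4]
gripper_width: 55.5
grip_force: 0.0
```

Run:
```python
from h import *
f=grab('wrist'); P=cloud(f); 
m=(np.abs(P[...,2]-90)<6)&(np.hypot(P[...,0]-487,P[...,1]+361)<40)
q=P[m]; print(len(q)); 
if len(q): print(np.median(q,0).round(1),q.min(0).round(1),q.max(0).round(1)); print(cv2.minEnclosingCircle(q[:,:2].astype(np.float32)))
for n in('scene','side'):
    f=np.load(n+'.npy',allow_pickle=True).item(); P=cloud(f); m=(P[...,2]>87)&(np.hypot(P[...,0]-487,P[...,1]+361)<30); q=P[m]; print(n,len(q),q.mean(0).round(1))
```

```text
458
[ 483.3 -363.1   90.4] [ 473.1 -373.5   84.1] [ 492.6 -353.3   92.4]
((483.3301696777344, -363.5615539550781), 10.303327560424805)
scene 23 [ 488.2 -362.2   90.4]
side 27 [ 486.9 -357.7   90.4]
```

>>> send_rows:
  moves:
    - [0.6, -0.017, -0.017, 0.3, 0]
    - [0.6, -0.017, -0.017, 0.6, 0]
    - [0.6, -0.017, -0.017, 0.9, 0]
    - [0.6, -0.017, -0.017, 1, 0]

```text
t: 3.6
eef_pos: [483.2, -360.5, 101.2]
orientation: [-179.7, -0.3, 90.1]
contact_force: [-1.3, 1.1, -0.5]
gripper_width: 55.4
grip_force: 0.0
```

>>> send_rows:
  moves:
    - [0.6, 0, 0, 0.15, 0]
    - [0.6, 0, 0, 0.29, 0]
    - [0.6, 0, 0, 0.29, 0]
    - [0, 0, 0, 0.29, 0]
    - [0, 0, 0, 0.29, 0]
    - [0, 0, 0, 0.29, 0]
    - [0, 0, 0, 0.29, 0]
    - [0, 0, 0, 0.29, 0]

```text
t: 4.4
eef_pos: [485.4, -363.1, 71.4]
orientation: [180.0, 0.0, 90.0]
contact_force: [0.1, -0.7, 1.5]
gripper_width: 19.5
grip_force: 30.0
```

Stick is gripped (19.5 mm, 30 N). Lifting it and carrying it to the tote.

>>> send_rows:
  moves:
    - [0, 0, 0, -0.3, 0]
    - [0, 0, 0, -0.6, 0]
    - [0, 0.3, 0, -0.85, 0]
    - [0, 0.6, 0, -0.85, 0]
    - [0, 0.9, 0, -0.85, 0]
    - [0, 1, 0, -0.85, 0]

```text
t: 5.0
eef_pos: [485.1, -240.0, 172.9]
orientation: [-180.0, -0.0, 90.1]
contact_force: [0.2, -0.7, -2.1]
gripper_width: 19.1
grip_force: 30.0
```

>>> send_rows:
  moves:
    - [0, 0.3, 0.2, 0, 0]
    - [0, 0.6, 0.4, 0, 0]
    - [0, 0.8, 0.49, 0, 0]
    - [0, 0.8, 0.49, 0, 0]
    - [0, 0.8, 0.49, 0, 0]

```text
t: 5.5
eef_pos: [543.9, -147.3, 172.6]
orientation: [-180.0, 0.0, 90.0]
contact_force: [-0.2, -0.6, -0.5]
gripper_width: 18.9
grip_force: 30.0
```

```bash
cat > tw.py <<'E'
from h import *
import sys
f=grab('wrist'); cv2.imwrite(f'pics/{sys.argv[1]}.png',f['frame'][...,::-1])
P=cloud(f); Q=P[~np.isnan(P[...,0])]
b=(np.abs(Q[:,0]-544)<75)&(np.abs(Q[:,1]+45)<70)
q=Q[b&(Q[:,2]>130)&(Q[:,2]<150)]; 
if len(q)>20: print('top',len(q),[np.round(x,1) for x in cv2.minAreaRect(q[:,:2].astype(np.float32))])
q=Q[b&(Q[:,2]>134)&(Q[:,2]<147)&(np.abs(Q[:,0]-544)<48)&(np.abs(Q[:,1]+45)<15)]
if len(q)>20:
    r=cv2.fitLine(q[:,:2].astype(np.float32),cv2.DIST_HUBER,0,.01,.01).ravel(); print('handle',len(q),np.degrees(np.arctan(r[1]/r[0])),r[2:],'y',np.percentile(q[:,1],[2,98]))
q=Q[b&(Q[:,2]>50)&(Q[:,2]<58)]
if len(q)>20: print('rim',len(q),[np.round(x,1) for x in cv2.minAreaRect(q[:,:2].astype(np.float32))])
print(robot.read_state()['eef_pos'].round(1))
E
python3 tw.py w1
```

```text
top 6376 [array([540.3, -47.5]), array([120.8,  22.2]), np.float64(1.3)]
handle 4237 1.3828093 [544.1221   -47.980156] y [-52.71756153 -42.55278516]
rim 2982 [array([539.9, -49.4]), array([120.5,  96.2]), np.float64(1.3)]
[ 543.7 -147.9  172.6]
```

View pics/w1.png

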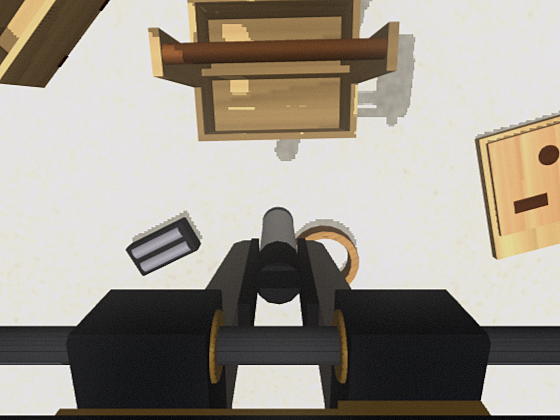

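The wrist view shows the stick held upright at (278,240). The tote is centred at column 277, its near pocket at (278,105), and the fingers are clear of the handle at row 50. Lowering the stick into the near pocket.

>>> send_rows:
  moves:
    - [0, 0.3, -0.01, 0, 0]
    - [0, 0.5, -0.01, 0, 0]
    - [0, 0.64, -0.01, 0, 0]
    - [0, 0.64, -0.01, 0, 0]
    - [0, 0.64, -0.01, 0.2, 0]
    - [0, 0.64, -0.01, 0.4, 0]
    - [0, 0.64, -0.01, 0.55, 0]
    - [0, 0.64, -0.01, 0.65, 0]
    - [0, 0.64, -0.01, 0.72, 0]
    - [0, 0.64, -0.01, 0.77, 0]
    - [0, 0.64, -0.01, 0.77, 0]

```text
t: 6.65
eef_pos: [542.7, -70.3, 80.1]
orientation: [-180.0, -0.0, 90.0]
contact_force: [0.4, -0.9, -0.1]
gripper_width: 19.1
grip_force: 30.0
```

>>> send_rows:
  moves:
    - [0, 0, 0, 0.02, 0]
    - [0, 0, 0, 0.025, 0]
    - [0.1, 0, 0, 0.025, 0]
    - [0.25, 0, 0, 0.025, 0]
    - [0.4, 0, 0, 0.025, 0]
    - [0.45, 0, 0, 0.025, 0]
    - [0.45, 0, 0, 0.025, 0]
    - [0.45, 0, 0, -0.2, 0]
    - [0.45, 0, 0, -0.5, 0]
    - [0.45, 0, 0, -0.8, 0]
    - [0.45, 0, 0, -1, 0]
    - [0.45, 0, 0, -1, 0]

```text
t: 7.85
eef_pos: [545.3, -70.9, 204.9]
orientation: [179.5, 0.2, 90.0]
contact_force: [0.9, 1.0, 0.5]
gripper_width: 41.3
grip_force: 0.0
```

```bash
python3 tw.py w2
python3 - <<'E'
from h import *
for n in('scene','side'):
    f=grab(n);P=cloud(f);m=(np.abs(P[...,0]-543)<40)&(np.abs(P[...,1]+71)<17)&(P[...,2]>62)&(P[...,2]<110);q=P[m];print(n,len(q),q.mean(0) if len(q) else 0,np.percentile(q[:,2],98) if len(q) else 0)
E
```

```text
top 3544 [array([540. , -47.3]), array([120.2,  22.3]), np.float64(1.5)]
handle 2366 1.3930551 [544.0837   -46.270782] y [-51.94559441 -41.76975925]
rim 2753 [array([539.8, -47.6]), array([120.3, 100.3]), np.float64(1.4)]
[543.9 -70.4 202.1]
scene 59 [548.23319809 -64.10964891  82.44577048] 97.58349403818467
side 73 [541.91964269 -62.517645    83.58317386] 98.74343091183206
```

View pics/w2.png

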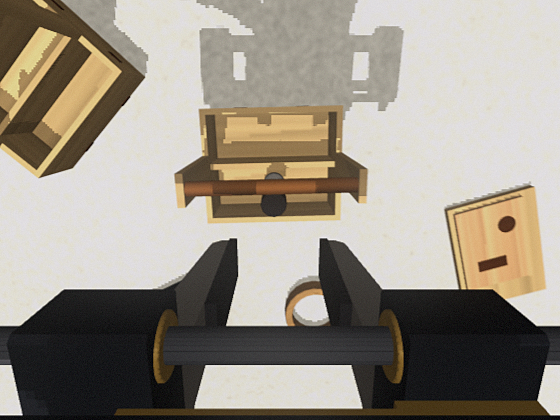

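The wrist view shows the stick's black cap at (273,205), upright in the near pocket. Next I measure the fingers and the tote in this same camera, to cancel the calibration bias.

```bash
cat > fg.py <<'E'
from h import *
f=grab('wrist'); P=cloud(f); s=robot.read_state(); T=s['eef_pos']; yaw=np.radians(s['orientation'][2])
tx=np.array([np.cos(yaw),np.sin(yaw),0]); ty=np.array([np.sin(yaw),-np.cos(yaw),0])
D=P-T; X=D@tx; Y=D@ty; Z=-D[...,2]
print('width',s['gripper_width'],T.round(1),s['orientation'].round(1),'cx',f['cx'].__round__(1))
for a,b in((0,14),(-14,0),(-30,-14),(-45,-30)):
    for sg in(1,-1):
        m=(Z>a)&(Z<b)&(np.abs(X)<25)&(sg*Y>0)&(np.abs(Y)<80)
        if m.sum()>10: print('finger z',a,b,'side',sg,m.sum(),'x',np.percentile(X[m],[1,50,90,99]).round(1),'|y|',np.percentile(sg*Y[m],[1,50,99]).round(1))
# tote in tool coordinates
b=(P[...,2]>130)&(P[...,2]<150)&(np.abs(P[...,0]-544)<80)&(np.abs(P[...,1]+45)<25)
r=cv2.minAreaRect(np.stack([X[b],Y[b]],-1).astype(np.float32)); print('tote top in tool',np.round(r[0],1),np.round(r[1],1),round(r[2],1))
b&=(P[...,2]<146)&(np.abs(P[...,0]-542)<45)&(P[...,2]>139); print('dowel x',np.percentile(X[b],[2,50,98]).round(1))
E
python3 fg.py
```

```text
width 41.67984004826693 [541.7 -69.6 198.4] [-1.798e+02 -1.000e-01  9.000e+01] cx 277.9
finger z 0 14 side 1 262 x [-10.4   8.    8.9   9.3] |y| [19.2 21.3 31.2]
finger z 0 14 side -1 261 x [-10.3   8.    9.    9.3] |y| [21.9 24.3 33.9]
finger z -14 0 side 1 478 x [-10.7   8.3   9.    9.3] |y| [19.2 22.4 32.5]
finger z -14 0 side -1 479 x [-10.9   8.4   9.    9.3] |y| [21.8 24.9 35.1]
finger z -30 -14 side 1 789 x [-10.5   8.7   9.1   9.4] |y| [19.3 23.  33.9]
finger z -30 -14 side -1 786 x [-10.8   8.7   9.1   9.4] |y| [21.8 25.7 36.4]
finger z -45 -30 side 1 1050 x [-9.1  9.   9.6 10. ] |y| [19.3 24.4 35.4]
finger z -45 -30 side -1 1030 x [-9.3  9.   9.5  9.9] |y| [21.8 26.6 37.6]
tote top in tool [22.4 -1.6] [120.5  22.4] 88.5
dowel x [17.7 23.2 27.6]
```

>>> send_rows:
  moves:
    - [0.45, 0.03, -0.25, 0, -0.012]
    - [0.45, 0.03, -0.482, 0, -0.012]
    - [0.45, 0.03, -0.482, 0.2, -0.012]
    - [0.45, 0.03, -0.482, 0.2, -0.012]
    - [0.45, 0.03, -0.482, 0.2, -0.012]
    - [0.45, 0.03, -0.482, 0.2, -0.012]
    - [0.45, 0.03, -0.482, 0.2, -0.012]

```text
t: 8.75
eef_pos: [485.7, -66.6, 177.0]
orientation: [179.9, 0.0, 91.4]
contact_force: [0.2, -0.2, -0.3]
gripper_width: 41.4
grip_force: 0.0
```

```bash
python3 fg.py; python3 tw.py w3
```

```text
width 41.21258319172536 [485.6 -66.6 177. ] [179.9   0.   91.4] cx 277.9
finger z 0 14 side 1 272 x [-10.6   8.1   9.1   9.5] |y| [18.9 21.  30.9]
finger z 0 14 side -1 277 x [-10.2   8.1   9.1   9.4] |y| [22.2 24.5 34.4]
finger z -14 0 side 1 494 x [-10.6   8.5   9.1   9.6] |y| [18.8 21.9 32.1]
finger z -14 0 side -1 485 x [-10.4   8.5   9.1   9.4] |y| [22.2 25.4 35.6]
finger z -30 -14 side 1 787 x [-10.4   8.9   9.3   9.6] |y| [18.9 22.7 33.5]
finger z -30 -14 side -1 791 x [-10.2   8.9   9.3   9.6] |y| [22.2 26.1 37.1]
finger z -45 -30 side 1 1046 x [-9.2  9.2  9.8 10.1] |y| [18.9 23.8 34.9]
finger z -45 -30 side -1 1047 x [-8.8  9.2  9.7 10.1] |y| [22.2 27.1 38.2]
tote top in tool [18.  55.3] [ 22.5 120.6] 0.0
dowel x [13.4 18.9 22.7]
top 4611 [array([540.5, -47.3]), array([120.6,  22.5]), np.float64(1.3)]
handle 3070 1.396991 [544.1093   -46.035595] y [-51.9809288  -41.71011068]
rim 3080 [array([540.3, -47.6]), array([120.6,  99.6]), np.float64(1.4)]
[485.5 -66.6 176.9]
```

Relative to the fingers the dowel axis is at +18.5 mm, which leaves 3.5 mm of clearance, and the upright is centred. I descend, shift in about 3 mm and close.

>>> send_rows:
  moves:
    - [0.45, 0, -0.004, 0.15, 0]
    - [0.45, 0, -0.004, 0.3, 0]
    - [0.45, 0, -0.004, 0.45, 0]
    - [0.45, 0, -0.004, 0.55, 0]
    - [0.45, 0, -0.004, 0.61, 0]
    - [0.45, 0, -0.004, 0.61, 0]
    - [0.45, 0.012, -0.004, 0.61, 0]
    - [0.45, 0.024, -0.004, 0.61, 0]
    - [0.45, 0.024, -0.004, 0.61, 0]
    - [0.45, 0.024, -0.004, 0.61, 0]

```text
t: 9.85
eef_pos: [484.8, -63.6, 103.7]
orientation: [179.9, 0.0, 91.4]
contact_force: [-0.3, -0.0, 0.6]
gripper_width: 41.3
grip_force: 0.0
```

```bash
python3 fg.py | grep -v 'z -45\|z -14'
```

```text
width 41.56372754066158 [484.7 -63.6 103.6] [180.    0.   91.4] cx 277.9
finger z 0 14 side 1 495 x [-17.4 -12.2   8.9   9.4] |y| [19.  51.7 64.4]
finger z 0 14 side -1 273 x [-10.3   8.1   9.1   9.3] |y| [22.2 24.3 34.2]
finger z -30 -14 side 1 172 x [-10.9  -3.7   2.4   5.3] |y| [18.9 19.1 19.3]
finger z -30 -14 side -1 794 x [-10.5   8.9   9.3   9.6] |y| [22.1 26.  36.9]
tote top in tool [ 7.1 53.3] [ 31.9 116.9] 3.4
dowel x [ 8.7 16.2 19.9]
```

>>> send_rows:
  moves:
    - [0.2, 0, 0, 0, 0]
    - [0.1, 0, 0, 0, 0]
    - [0.05, 0, 0, 0, 0]
    - [0, 0, 0, 0, 0]
    - [0, 0, 0, 0, 0]
    - [0, 0, 0, 0, 0]
    - [0, 0, 0, 0, 0]

```text
t: 10.6
eef_pos: [484.5, -63.6, 103.2]
orientation: [180.0, 0.0, 91.4]
contact_force: [-0.6, 0.6, 0.0]
gripper_width: 4.5
grip_force: 30.0
```

```bash
python3 -c "
from h import *
s=robot.read_state();print(s['wrist_torque'],s['contact_force'])"
```

```text
[-0.11150774 -0.01092464 -0.01832719] [-0.63483686  0.58769159  0.01937295]
```

Gripped at 4.5 mm, which matches the upright's thickness. Slow test lift of 25 mm, then a check for tilt.

>>> send_rows:
  moves:
    - [0, 0, 0, -0.02, 0]
    - [0, 0, 0, -0.05, 0]
    - [0, 0, 0, -0.08, 0]
    - [0, 0, 0, -0.12, 0]
    - [0, 0, 0, -0.16, 0]
    - [0, 0, 0, -0.2, 0]
    - [0, 0, 0, -0.2, 0]
    - [0, 0, 0, -0.2, 0]

```text
t: 11.4
eef_pos: [484.5, -63.6, 127.3]
orientation: [180.0, 0.0, 91.4]
contact_force: [-1.0, -0.9, -2.2]
gripper_width: 4.5
grip_force: 30.0
```

```bash
cat > tilt.py <<'E'
from h import *
s=robot.read_state();print(s['wrist_torque'].round(2),s['contact_force'].round(1),s['gripper_width'],s['eef_pos'].round(1))
f=grab('wrist'); P=cloud(f); Q=P[~np.isnan(P[...,0])]; T=s['eef_pos']; yaw=np.radians(s['orientation'][2])
tx=np.array([np.cos(yaw),np.sin(yaw),0]); ty=np.array([np.sin(yaw),-np.cos(yaw),0])
D=Q-T; L=np.stack([D@tx,D@ty,D[:,2]],-1)
# rim plane of far-side long wall etc: nominal z = 55-(112)=..; fit plane to points near tote rim height
zr=55-104
m=(np.abs(L[:,2]-zr)<9)&(L[:,0]>-40)&(L[:,0]<75)&(L[:,1]>10)&(L[:,1]<125); q=L[m]
# handle line
m=(L[:,2]>25)&(L[:,2]<50)&(L[:,1]>30)&(L[:,1]<105)&(L[:,0]>5)&(L[:,0]<30); h=L[m]
if len(h)>30:
    top=[]
    for y in range(35,105,10):
        k=h[(h[:,1]>y)&(h[:,1]<y+10)]
        if len(k)>5: top.append((y+5,np.percentile(k[:,2],95),np.median(k[:,0])))
    top=np.array(top); print('handle slope z deg',np.degrees(np.arctan(np.polyfit(top[:,0],top[:,1],1)[0])).round(2),'z@57',np.polyval(np.polyfit(top[:,0],top[:,1],1),57).round(1),'slope x deg',np.degrees(np.arctan(np.polyfit(top[:,0],top[:,2],1)[0])).round(2),'x',np.median(h[:,0]).round(1))
if len(q)>30:
    A=np.c_[q[:,:2],np.ones(len(q))]; w=np.ones(len(q),bool)
    for _ in range(6):
        c=np.linalg.lstsq(A[w],q[w,2],rcond=None)[0]; w=np.abs(A@c-q[:,2])<2
    print('rim slopes deg x,y',np.degrees(np.arctan(c[:2])).round(2),c[2].round(1),w.sum())
E
python3 tilt.py
```

```text
[-0.12  0.17 -0.01] [-1.  -0.9 -2.2] 4.527763213889478 [484.5 -63.6 127.3]
handle slope z deg -0.23 z@57 40.6 slope x deg 0.14 x 17.0
rim slopes deg x,y [ 0.72 -0.04] -48.8 3156
```

The tote is held level: handle slope is 0.2° and the grip is unchanged. Lifting higher and carrying it to a point in front of the hook.

>>> send_rows:
  moves:
    - [0, 0, 0, -0.06, 0]
    - [0, 0, 0, -0.16, 0]
    - [0, 0, 0, -0.28, 0]
    - [0, 0, 0, -0.4, 0]
    - [0, 0, 0, -0.52, 0]
    - [0, 0.05, 0, -0.62, 0]
    - [0, 0.15, 0, -0.7, 0]
    - [0, 0.28, 0, -0.733, 0]
    - [0, 0.4, 0, -0.733, 0]
    - [0, 0.5, 0, -0.733, 0]
    - [0, 0.56, 0, -0.733, 0]
    - [0, 0.583, 0, -0.733, 0]

```text
t: 12.65
eef_pos: [482.4, 7.4, 214.7]
orientation: [-179.9, -0.0, 91.4]
contact_force: [-0.2, 0.4, -2.4]
gripper_width: 4.6
grip_force: 30.0
```

>>> send_rows:
  moves:
    - [0, 0.05, 0.03, 0, -0.01]
    - [0, 0.12, 0.08, 0, -0.02]
    - [0, 0.22, 0.15, 0, -0.04]
    - [0, 0.34, 0.23, 0, -0.06]
    - [0, 0.46, 0.31, 0, -0.08]
    - [0, 0.58, 0.39, 0, -0.1]
    - [0, 0.7, 0.47, 0, -0.12]
    - [0, 0.81, 0.54, 0, -0.14]
    - [0, 0.9, 0.6, 0, -0.16]
    - [0, 0.96, 0.64, 0, -0.175]
    - [0, 0.987, 0.657, 0, -0.182]
    - [0, 0.987, 0.657, 0, -0.182]
    - [0, 0.987, 0.657, 0, -0.182]

```text
t: 13.95
eef_pos: [558.6, 126.3, 215.1]
orientation: [-180.0, 0.0, 112.2]
contact_force: [-0.4, -0.1, -1.8]
gripper_width: 4.3
grip_force: 30.0
```

```bash
python3 tilt.py
cat > hk.py <<'E'
from h import *
import sys
# panel n, u directions
a=np.radians(22.25); u=np.array([np.cos(a),np.sin(a)]); n=np.array([-u[1],u[0]]); O=np.array([560.6,280.0])
ims=[]
for nm in('scene','side'):
    f=grab(nm); P=cloud(f); Q=P[~np.isnan(P[...,0])]
    d=(Q[:,:2]-O)@n; s=-(Q[:,:2]-O)@u   # stand x, stand y
    m=(np.abs(s)<4)&(d<-10)&(d>-100)&(Q[:,2]>203)&(Q[:,2]<232); 
    print(nm,'hook',m.sum(),'dmin',d[m].min().round(1) if m.any() else '','s',np.median(s[m]).round(1))
    m=(np.abs(s)<75)&(d<-30)&(d>-180)&(Q[:,2]>float(sys.argv[2]))&(Q[:,2]<float(sys.argv[3]))
    if m.sum()>10: 
        q=np.c_[d[m],s[m]].astype(np.float32); print(' handle stand(x,y)',np.median(q,0).round(1),[np.round(x,1) for x in cv2.minAreaRect(q)],'z',np.percentile(Q[m][:,2],[5,50,95]).round(1))
    uu,vv=proj(f,[575,210,200]); uu,vv=int(uu),int(vv); c=f['frame'][max(0,vv-100):vv+100,max(0,uu-100):uu+100,::-1]
    ims.append(cv2.resize(c,(400,400),interpolation=cv2.INTER_CUBIC))
cv2.imwrite(f'pics/{sys.argv[1]}.png',np.hstack(ims))
E
python3 hk.py k1 238 262
```

```text
[-0.14  0.13  0.01] [-0.4 -0.1 -1.8] 4.299272194458314 [558.6 126.3 215.1]
handle slope z deg -0.22 z@57 40.5 slope x deg 0.56 x 17.5
rim slopes deg x,y [1.47 0.05] -49.7 2672
scene hook 105 dmin -94.2 s -0.8
 handle stand(x,y) [-124.6  -22.1] [array([-126.5,    1.3]), array([ 21.9, 124.5]), np.float64(0.0)] z [240.3 252.5 256.8]
side hook 0 dmin  s nan
 handle stand(x,y) [-123.5   18.1] [array([-130.6,    7.5]), array([ 36.7, 134.8]), np.float64(0.0)] z [242.1 253.1 258.4]
  return _methods._mean(a, axis=axis, dtype=dtype,
  ret = ret.dtype.type(ret / rcount)
```

View pics/k1.png

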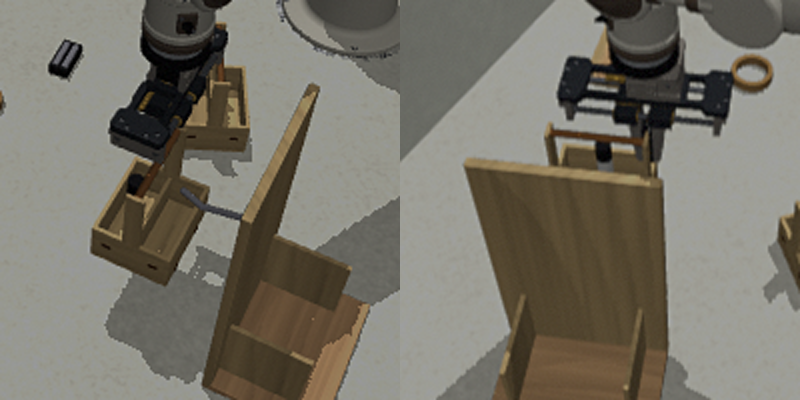

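Left crop: the tote is held in front of the hook at (190,195), with the stick's cap at (137,183) inside it. Right crop: the gripper is clear of the panel. The handle measures stand x≈-125 and y≈1, as planned. Moving in 60 mm over the tip.

>>> send_rows:
  moves:
    - [0, 0.04, 0, 0, 0]
    - [0, 0.1, 0, 0, 0]
    - [0, 0.18, 0, 0, 0]
    - [0, 0.26, 0, 0, 0]
    - [0, 0.34, 0, 0, 0]
    - [0, 0.42, 0, 0, 0]
    - [0, 0.48, 0, 0, 0]
    - [0, 0.5, 0, 0, 0]
    - [0, 0.5, 0, 0, 0]
    - [0, 0.5, 0, 0, 0]

```text
t: 15.1
eef_pos: [536.2, 182.0, 215.2]
orientation: [180.0, 0.0, 112.2]
contact_force: [0.1, 0.5, -2.4]
gripper_width: 4.3
grip_force: 30.0
```

```bash
python3 hk.py k2 238 262 2>/dev/null; python3 tilt.py
```

```text
scene hook 116 dmin -99.4 s -0.8
 handle stand(x,y) [-64.9 -33.1] [array([-67. ,   0.2]), array([122.1,  22.3]), np.float64(89.9)] z [240.6 252.6 256.4]
side hook 0 dmin  s nan
 handle stand(x,y) [-73.8  55.4] [array([-80.9,   6.6]), array([128.3,  18.8]), np.float64(87.7)] z [249.4 258.2 261.6]
[-0.1   0.17  0.05] [ 0.  -0.6 -2. ] 4.634090698841876 [536.2 181.9 215.2]
handle slope z deg -0.25 z@57 40.5 slope x deg 0.13 x 17.3
rim slopes deg x,y [ 0.66 -0.11] -48.7 2950
```

>>> send_rows:
  moves:
    - [0, 0, 0, 0.04, 0]
    - [0, 0, 0, 0.09, 0]
    - [0, 0, 0, 0.14, 0]
    - [0, 0, 0, 0.18, 0]
    - [0, 0, 0, 0.21, 0]
    - [0, 0, 0, 0.225, 0]
    - [0, 0, 0, 0.225, 0]

```text
t: 15.95
eef_pos: [535.9, 182.3, 187.9]
orientation: [-180.0, -0.0, 112.2]
contact_force: [-0.1, -0.2, -2.2]
gripper_width: 4.7
grip_force: 30.0
```

>>> send_rows:
  moves:
    - [0, 0, 0, 0.008, 0]
    - [0, 0, 0, 0.016, 0]
    - [0, 0, 0, 0.024, 0]
    - [0, 0, 0, 0.03, 0]
    - [0, 0, 0, 0.03, 0]

```text
t: 16.45
eef_pos: [536.5, 182.3, 185.3]
orientation: [179.9, 0.0, 112.2]
contact_force: [-2.4, -0.9, 0.6]
gripper_width: 4.7
grip_force: 30.0
```

The hook now carries the weight: vertical force went from -2.2 to +0.6 N. Releasing gently.

>>> send_rows:
  moves:
    - [0.06, 0, 0, 0, 0]
    - [0.1, 0, 0, 0, 0]
    - [0.15, 0, 0, 0, 0]
    - [0.2, 0, 0, 0, 0]
    - [0.25, 0, 0, 0, 0]
    - [0.25, 0, 0, 0, 0]
    - [0.25, 0, 0, 0, 0]
    - [0.25, 0, 0, 0, 0]

```text
t: 17.25
eef_pos: [536.0, 182.2, 184.6]
orientation: [-180.0, 0.0, 112.2]
contact_force: [-0.2, 0.8, 0.6]
gripper_width: 22.6
grip_force: 0.0
```

```bash
python3 tilt.py; python3 hk.py k3 215 240 2>/dev/null
```

```text
[-0.03  0.09  0.  ] [-0.2  0.8  0.6] 22.552593148655625 [536.  182.2 184.6]
handle slope z deg 0.11 z@57 41.4 slope x deg -0.36 x 17.8
rim slopes deg x,y [3.32 0.41] -50.8 2405
scene hook 85 dmin -93.3 s -1.4
 handle stand(x,y) [-64.3 -16.5] [array([-61.5,  -2.1]), array([116.7,  58.1]), np.float64(65.9)] z [215.8 222.1 226.9]
side hook 0 dmin  s nan
```

View pics/k3.png

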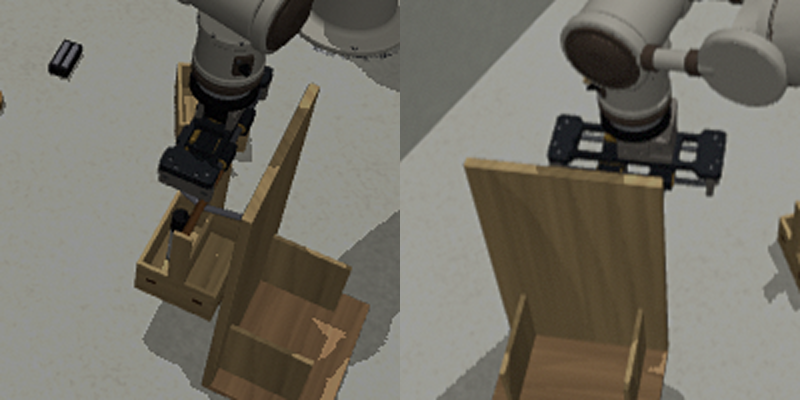

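The tote hangs on the hook with the stick's cap visible at (180,215) in the left crop. Backing out away from the panel, then up.

>>> send_rows:
  moves:
    - [0.25, -0.02, 0, 0, 0]
    - [0.25, -0.06, 0, 0, 0]
    - [0.25, -0.12, 0, 0, 0]
    - [0.25, -0.22, 0, 0, 0]
    - [0.25, -0.35, 0, 0, 0]
    - [0.25, -0.5, 0, 0, 0]
    - [0.25, -0.7, 0, 0, 0]
    - [0.25, -0.9, 0, -0.1, 0]
    - [0.25, -1, 0, -0.5, 0]
    - [0.25, -1, 0, -0.8, 0]
    - [0.25, -1, 0, -0.8, 0]

```text
t: 18.5
eef_pos: [584.9, 69.2, 287.4]
orientation: [179.4, 0.3, 112.1]
contact_force: [0.1, 0.6, 0.1]
gripper_width: 23.0
grip_force: 0.0
```

>>> send_rows:
  moves:
    - [0.25, -0.4, -0.4, 0, 0]
    - [0.25, -0.8, -0.8, 0, 0]
    - [0.25, -0.8, -0.8, 0, 0]
    - [0.25, -0.8, -0.8, 0, 0]
    - [0.25, -0.8, -0.8, 0, 0]
    - [0.25, -0.8, -0.8, 0, 0]
    - [0.25, -0.8, -0.8, 0, 0]
    - [0.25, -0.8, -0.8, 0, 0]
    - [0.25, -0.8, -0.8, 0, 0]
    - [0.25, -0.8, -0.8, 0, 0]

```text
t: 19.5
eef_pos: [529.0, -53.6, 280.5]
orientation: [-180.0, -0.0, 112.3]
contact_force: [-0.9, 1.0, -0.2]
gripper_width: 23.2
grip_force: 0.0
```

```bash
python3 hk.py k4 216 229 2>/dev/null
python3 - <<'E'
from h import *
a=np.radians(22.25); u=np.array([np.cos(a),np.sin(a)]); n=np.array([-u[1],u[0]]); O=np.array([560.6,280.0])
f=grab('scene');P=cloud(f);Q=P[~np.isnan(P[...,0])];d=(Q[:,:2]-O)@n; s=-(Q[:,:2]-O)@u
m=(np.abs(s)<70)&(d<-8)&(d>-130)&(np.abs(Q[:,2]-137)<9)
q=np.c_[d,s,Q[:,2]][m];w=np.ones(len(q),bool);A=np.c_[q[:,:2],np.ones(len(q))]
for _ in range(8):
    c=np.linalg.lstsq(A[w],q[w,2],rcond=None)[0];w=np.abs(A@c-q[:,2])<2.5
print('rim tilt deg about',np.degrees(np.arctan(c[:2])).round(1),w.sum(),'extent',q[w].min(0).round(),q[w].max(0).round())
r=(np.abs(s)<75)&(d<-8)&(d>-140)&(Q[:,2]>70)&(Q[:,2]<232); print('tote extent d',np.percentile(d[r],[1,99]).round(),'s',np.percentile(s[r],[1,99]).round(),'zmin',np.percentile(Q[r,2],1))
E
```

```text
scene hook 108 dmin -94.0 s -1.0
 handle stand(x,y) [-65.8  -1.4] [array([-62.5,  -1. ]), array([121.3,  62. ]), np.float64(73.7)] z [217.4 223.  227.3]
side hook 0 dmin  s nan
rim tilt deg about [ 0.1 -0.1] 186 extent [-116.  -61.  133.] [-16.  60. 138.]
tote extent d [-115.  -16.] s [-61.  59.] zmin 82.33307826241524
```

View pics/k4.png

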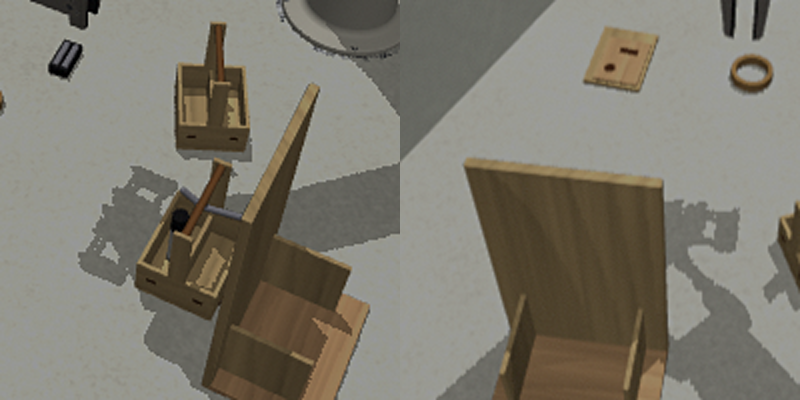

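The left crop shows the tote hanging on the hook at (215,215) with the stick's cap at (180,218) inside. The handle is at stand x≈-66, y≈-1 and the rim is level within 0.2°, with about 15 mm clear of the panel. The bystanders have not moved and the robot is clear, so I hand in.

```bash
python3 -c "
from cell import hand_in
print(hand_in())"
```

```text
the job is handed in; nothing more can be done
None
```

The job is handed in: the glue stick stands in one of the tote's pockets, and the tote hangs freely and level (within 0.2°) on the hook by the middle of its handle, with the bystanders left alone.

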